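# Hold the reflector flap of the inspection box at the set angle

### The arm

A 7-joint arm with a two-finger parallel gripper is mounted at the origin on a cart in front of the work surface, level with it; the furniture and walls round the work are solid. World frame = base frame: x ahead of the robot, y to its left, z up, the work surface at z = 0. Lengths are in m, angles in rad, forces in N, time in s.
With the tool pointing down it reaches from about 0.425 to 0.925 m from the base axis. Payload 6.8 kg.
Tool frame: the origin (TCP) lies midway between the tips of the shut fingers; the grasp point (between the pads) lies 19 mm behind it; x points along the fingers, y is the direction in which the jaws open and shut, and the axes are right-handed (so a half turn about x gives the same grasp; the last joint's range is limited). The gripper opens to 85 mm and grips with 20 to 120 N. Pads are 22 mm wide; open, the fingers measure 114 mm over their backs; the gripper's body (76 mm by 85 mm) begins 54 mm behind the grasp point. The pads swing forward as they close: fully open they stand 13 mm farther back than shut.
Start: joints at [1.098, 0.477, 0.022, 1.555, -0.011, 1.109, -0.083], TCP at [0.241, -0.631, 0.231] pointing down, gripper open.
Joint ranges: [-2.96, 2.96], [-0.34, 2.1], [-1.41, 1.46], [0.24, 2.44], [-1.37, 4.51], [0.17, 1.92], [-2.96, 2.96]. Speed limits (rad/s): [2.39, 2.39, 3.14, 3.14, 3.14, 3.14, 3.14].

### API

Orientations are given as a rotation vector (axis times angle).
In Python, from bench import r gives the robot as it stands.
- The arm moves only by the tool carry_out, never from a script. Its argument "targets" is one flat list of numbers, 7 for each row, row after row: the finger opening in m, from 0 to 0.0854, then the shift along the tool's x, y, z in m, then the turn, a rotation vector about the tool's x, y, z in units of 5 degrees (1.0 is 5 degrees). A call has 1 to 12 rows; each row is the pose to reach, as a shift and turn from the pose measured when the call began, along the tool's axes at that moment; what a row does not reach only later rows make up. A row lasts 1/8 s, in which the tool goes at most 62.5 mm and 10.7 degrees, less where a joint would pass 70% of its speed; a pose out of reach is approached as far as the arm can. A call with a gripper value outside its range is refused whole. The fingers move at their own pace and stop on an object; "squeeze" is the grip in N (left out, the last holds). Time passes only in rows, so rows that repeat a pose let the fingers close. It gives the time, the measured TCP pose, the force and the opening at its end, in the units of the state.
- r.get_obs(): the state, without advancing time (a new reading comes with each control period).
- r.grab_frame(name): name is "side" or "top" or "wrist"; returns the picture (480x640x3 uint8, blue, green, red); there is no depth.
- r.camera_info(name): a dict with "fx", "fy", "cx", "cy" (pixels), "xyz" and "orientation" of the camera in the world. Camera axes: x right, y up, looking along -z (the intrinsics and any distortion apply to the point x, -y, -z); pixel columns grow to the right and rows downward; lengths in m; the calibration is good to about 2 mm. A picture is of the moment at which its call begins: read the wrist's pose just before it. camera_info takes no time and is no camera call; for the wrist camera it gives the pose at the moment of the call.
- r.hand_in(): hands the job in, once; it reports no verdict.
The state is a dict: "clock": time; "joints": joint angles; "qvel": joint speeds; "tau": joint torques, N m; "tcp_pos": TCP position; "orientation": TCP orientation; "contact_force": force on the tool from outside, world axes, zero at the start; "moment": the same for the moment, N m; "grip_width": finger opening in m.
Only numpy, scipy, OpenCV 4.12 (cv2) and the standard library are available. Lean on these libraries where they do the work, as an engineer would, in place of code of your own. Each camera call takes 0.05 s, during which the arm holds its last target. There are 200 camera calls.

### The job

Two valve discs lie in the inspection box and are about to be photographed: take the box's reflector flap by its loop handle with a light grip (under 40 N, it is delicate), swing it up slowly and smoothly until it lies in line with the black pointer on the box's quadrant, and keep holding it there. The flap falls shut if it is let go, so finish while still holding it with the fingers; do not shift the pointer, and leave the discs, the jar and the nut where they are.

Things in the scene. Friction and masses are not known exactly. Their poses are not given: they have to be found in the camera images.
- inspection_box: Grey open box 150 (x) x 210 (y) x 76 mm high, fixed. Origin: centre of its underside. Its front faces its own -x (to the robot), z up. The hinge line of flap and pointer runs along its y at x = +70, z = 82 mm. A thin steel quadrant (arc of radius 118 mm, ticks every 10 degrees) stands along its left-hand (+y) side at y = +112 mm.
- flap: Aluminium sheet flap on the box, 204 mm wide, 4 mm thick, reaching 145 mm from its hinge, about 0.3 kg. Origin: middle of the hinge line. Shut (level) at the start, axes then parallel to the box's; it reaches along its own -x and opens by a positive turn about its y (front edge rises), 77 degrees at most. Free hinge, no stay: falls shut from any angle.
- handle (a point): Middle of the flap's loop handle: round steel bar 10 mm thick along the flap's y, in the flap's plane 188 mm from the hinge line (82 mm above the bench when shut, in front of the box). 80 mm clear between its two stems, 38 mm clear to the flap's edge, free below; it can turn in the grip. Delicate: 80 N in all between fingers and flap, i.e. a grip of 40 N, is the limit.
- pointer: Black straight arm, 8 mm wide, 145 mm long, pointed, with a round clamp screw, outside the quadrant (box y = +118 mm). Turns about the flap's hinge line; origin on that line, reaches along its own -x. Its turn about y from the box (30 to 60 degrees) is the angle to set: the flap is right when its axes are parallel to the pointer's. Stays by friction unless pushed.
- pointer_tip (a point): The pointed end of the pointer, 143 mm from the hinge line along the pointer's own -x. It must not be shifted.
- disc_a: Valve disc, 27 mm across, 10 mm high, inside the box under the flap; loose. Origin under its centre.
- disc_b: Second valve disc, 27 mm across, 10 mm high, inside the box under the flap; loose. Origin under its centre.
- jar: Small brown jar with black cap, 46 mm across, 71 mm high, loose on the bench to the right of the handle. Origin under its centre.
- nut: Steel nozzle nut, 28 mm across, 26 mm high, loose on the bench to the left of the handle. Origin under its centre.
Things that resemble listed ones, but are neither listed nor needed, are in the scene too. Leave any white or yellow look-alike of the jar alone.

How it is judged:
By the outcome, as a careful person would: the job done as asked, in the order asked, and still so for the second after the job is handed in, while the arm keeps its last pose, push and grip.
It also fails if it takes over 35 s, if anything falls off the work surface, if the arm or the gripper's body presses on something with over 40 N, if the wrist force passes 120 N, or if a joint passes its speed limit or range.

## Working session

There is one attempt and no reset: what is moved stays moved. The work goes in short steps, Python scripts to look and compute and a tool call to move; the robot and the scene stay as the last step left them, time stands still between calls to the robot, and variables do not carry over. Pictures are saved under pics/ and viewed, about 8 in all and at most 12, crops included, and the job is handed in when it is done.

Besides the shell and the picture viewer there is one more tool, called after "Call:" as name(argument=value, ...) on one line, values as JSON. carry_out: Moves the arm, as the interface text tells. Its arguments: {"type":"object","properties":{"targets":{"type":"array","items":{"type":"number"}},"squeeze":{"type":"number"}},"required":["targets"]}

```bash
mkdir -p pics; ls; python3 - <<'E'
from bench import r
import cv2
o=r.get_obs();print({k:o[k] for k in('clock','tcp_pos','orientation','contact_force','grip_width')})
for n in('side','top'):
    cv2.imwrite(f'pics/{n}0.png',r.grab_frame(n));print(n,r.camera_info(n))
E
```

```text
pics
{'clock': 0.0, 'tcp_pos': array([ 0.24058501, -0.63003658,  0.23033634]), 'orientation': array([ 2.02267972,  0.37497648, -2.02358722]), 'contact_force': array([ 0.45191738,  0.34085146, -0.47799269]), 'grip_width': 0.08535230116049322}
side {'fx': 481.32076527270124, 'fy': 481.32076527270124, 'cx': 320.57375681001884, 'cy': 238.5856964309315, 'xyz': array([ 0.43104292, -0.74961434,  0.62651945]), 'orientation': array([ 0.93634047, -0.08487964, -0.18938695])}
top {'fx': 561.2177982613857, 'fy': 561.2177982613857, 'cx': 322.5447479277994, 'cy': 239.59423967742683, 'xyz': array([ 0.43233259, -0.00600689,  1.04091579]), 'orientation': array([ 0.08276435, -0.10690178, -1.54571747])}
```

View pics/side0.png

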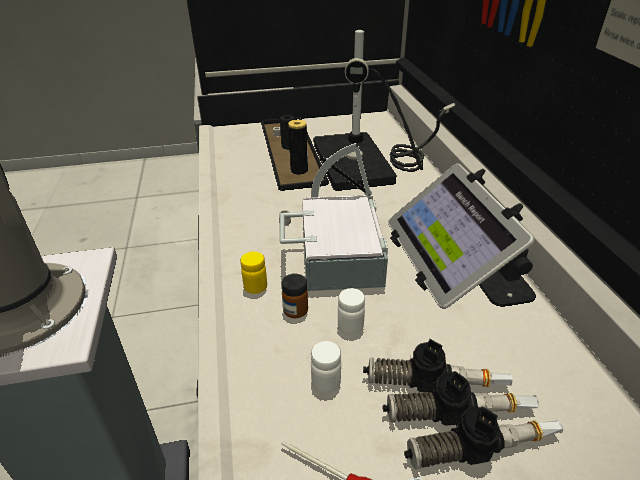

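View pics/top0.png

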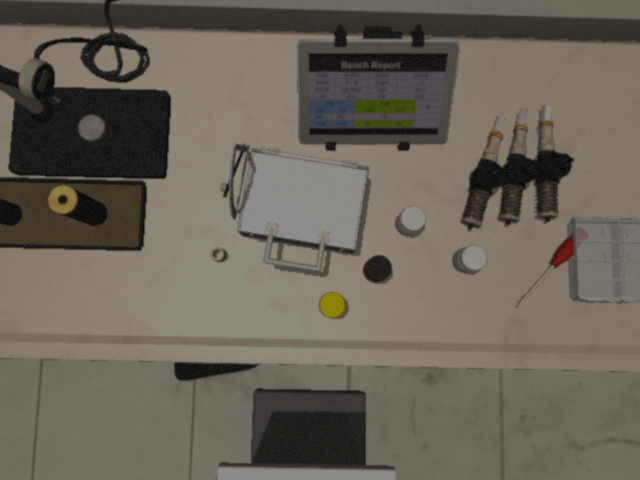

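The side view shows the box around (345,235), the handle at (283,227), and the quadrant at (340,165). In the top view the flap's corners are about (252,150), (367,167), (355,252) and (238,235), the handle bar runs (265,262)–(323,270), and the pointer lies near (240,180). I'll zoom in on both.

```bash
cat > h.py <<'E'
import numpy as np,cv2
from scipy.spatial.transform import Rotation as R
from bench import r
def ray(ci,u,v):
    d=R.from_rotvec(ci['orientation']).apply([(u-ci['cx'])/ci['fx'],-(v-ci['cy'])/ci['fy'],-1])
    return np.array(ci['xyz']),d
def onz(ci,u,v,z):
    o,d=ray(ci,u,v);return o+d*(z-o[2])/d[2]
def onplane(ci,u,v,p,n):
    o,d=ray(ci,u,v);return o+d*(np.dot(p-o,n)/np.dot(d,n))
def proj(ci,p):
    q=R.from_rotvec(ci['orientation']).inv().apply(np.array(p)-ci['xyz'])
    return np.stack([ci['cx']-ci['fx']*q[...,0]/q[...,2],ci['cy']+ci['fy']*q[...,1]/q[...,2]],-1)
E
python3 - <<'E'
from h import *
t=cv2.imread('pics/top0.png');s=cv2.imread('pics/side0.png')
a=cv2.resize(t[135:285,205:385],(720,600),interpolation=cv2.INTER_CUBIC)
b=cv2.resize(s[130:255,265:415],(720,600),interpolation=cv2.INTER_CUBIC)
cv2.imwrite('pics/t1.png',a);cv2.imwrite('pics/s1.png',b)
ci=r.camera_info('top')
for p in [(252,150),(367,167),(355,252),(238,235),(265,262),(323,270),(295,267)]: print(p,onz(ci,*p,0.084).round(4))
g=cv2.cvtColor(t,cv2.COLOR_BGR2GRAY);m=np.zeros_like(g);m[140:275,230:375]=(g[140:275,230:375]>0)
E
```

```text
(252, 150) [0.7038 0.1073 0.084 ]
(367, 167) [ 0.6786 -0.0944  0.084 ]
(355, 252) [ 0.5289 -0.0756  0.084 ]
(238, 235) [0.5534 0.1257 0.084 ]
(265, 262) [0.5081 0.0779 0.084 ]
(323, 270) [ 0.4967 -0.0214  0.084 ]
(295, 267) [0.5008 0.0265 0.084 ]
```

View pics/t1.png

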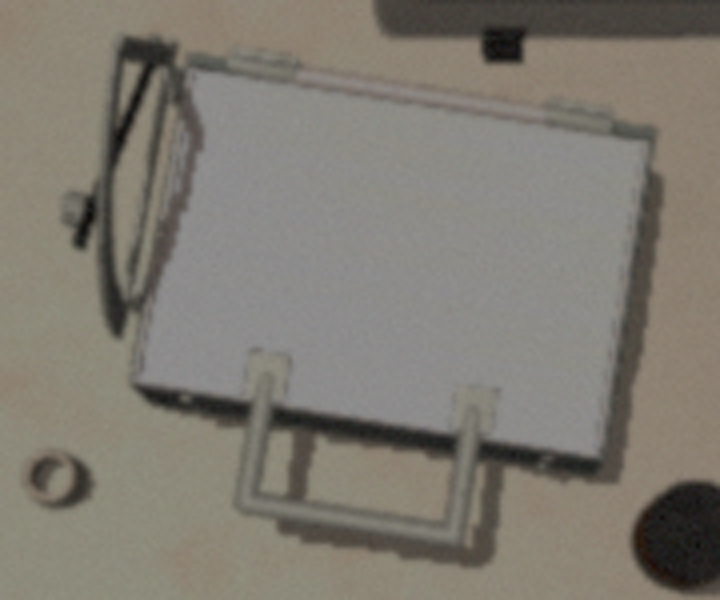

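View pics/s1.png

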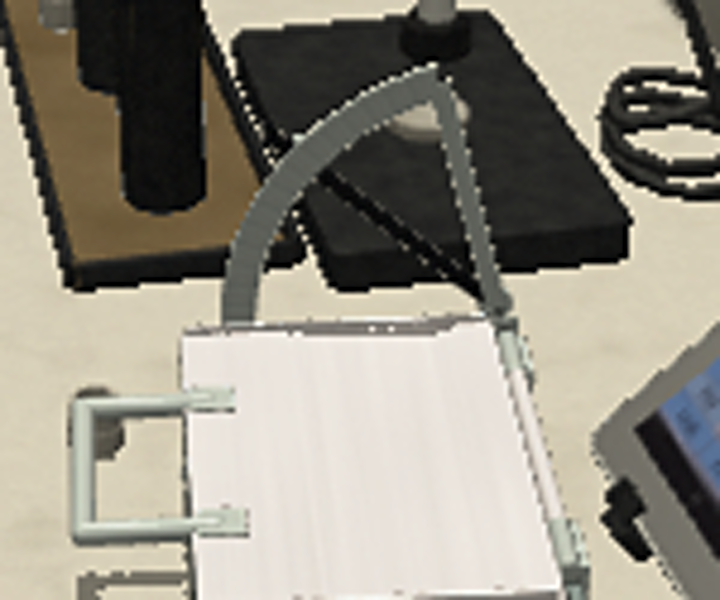

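The crops show the bar ends at top px (265.8,260.5) and (319.5,268.8). The pointer crosses the quadrant in the side view, running from about (370,194) at the hinge to (321,158).

```bash
python3 - <<'E'
from h import *
ct,cs=r.camera_info('top'),r.camera_info('side')
T=lambda x,y:(205+x/4-.375,135+y/4-.375)
S=lambda x,y:(265+x/4.8-.4,130+y/4.8-.4)
b1=onz(ct,*T(243,502),.082);b2=onz(ct,*T(458,535),.082)
FL,FR,BR=[onz(ct,*T(*p),.084) for p in((138,383),(603,455),(650,140))]
ya=lambda a,b:np.degrees(np.arctan2(*(a-b)[:2]))
print('bar',b1,b2,np.linalg.norm(b1-b2),ya(b1,b2),'flap',ya(FL,FR),np.linalg.norm(FL-FR),BR-FR)
s1=onz(cs,*S(86,405),.082);s2=onz(cs,*S(86,530),.082);print('side bar',s1,s2,ya(s1,s2))
th=np.radians((ya(FL,FR)+ya(b1,b2))/2);x=np.array([np.cos(th),-np.sin(th),0]);y=np.array([np.sin(th),np.cos(th),0])
h=(b1+b2)/2; hinge=h+.188*x; hinge[2]=.082
print('hinge',hinge,'hinge via flap',(FL+FR)/2+.145*x)
print('proj side',proj(cs,np.array([hinge+.118*y,hinge-.1*y])),'pred',S(505,310))
for nm,c,P in(('side',cs,[S(270,140),S(330,175),S(408,236),S(485,295)]),('top',ct,[T(150,70),T(115,150),T(80,240)])):
  q=[onplane(c,*p,hinge+.118*y,y)-hinge for p in P]
  for v in q: print(nm,'x',v@x,'z',v[2],'ang',np.degrees(np.arctan2(v[2],-v@x)))
  print('line fit',np.degrees(np.arctan2(q[0][2]-q[-1][2],(q[-1]-q[0])@x)))
E
```

```text
bar [0.51151017 0.07749938 0.082     ] [ 0.49951122 -0.01476133  0.082     ] 0.09303770466631024 7.410004938311476 flap 7.490595863526724 0.20195462125708075 [ 0.13877783 -0.0184794   0.        ]
side bar [0.5138009  0.08078162 0.082     ] [ 0.50149585 -0.00910635  0.082     ] 7.794947044057238
hinge [0.69192355 0.00699179 0.082     ] hinge via flap [0.69210595 0.00514977 0.084     ]
proj side [[367.30903363 193.08580611]
 [384.92746195 254.18844993]] pred (369.8083333333334, 194.18333333333334)
side x -0.1013847560684038 z 0.08778405489952386 ang 40.887671977892154
side x -0.07522640032676285 z 0.06967909036572957 ang 42.80765852041545
side x -0.04005957722399739 z 0.03764066652438765 ang 43.21688297941314
side x -0.003931254067581576 z 0.00534263158216515 ang 53.653351207608374
line fit 40.229768306301786
top x -0.006711903830669862 z -0.0018629753321869752 ang -15.512679428020853
top x -0.05540141942385143 z 0.048030204544639646 ang 40.92361941497711
top x -0.10218277752539338 z 0.08897482123029339 ang 41.0474534048863
line fit -136.42452343225816
```

```bash
cat >> h.py <<'E'
TH=np.radians(7.5);X=np.array([np.cos(TH),-np.sin(TH),0]);Y=np.array([np.sin(TH),np.cos(TH),0]);Z=np.array([0,0,1.])
H=np.array([.692,.006,.082])
def ori(down,flip=1): # tool x points ahead and 'down' deg below level, jaws in the box xz plane
    d=np.radians(down);x=np.cos(d)*X-np.sin(d)*Z;y=flip*(np.sin(d)*X+np.cos(d)*Z)
    return np.stack([x,y,np.cross(x,y)],1)
def rel(o,tcp,M):
    R0=R.from_rotvec(o['orientation']);s=R0.inv().apply(np.array(tcp)-o['tcp_pos'])
    w=(R0.inv()*R.from_matrix(M)).as_rotvec()
    return s.round(4),(np.degrees(w)/5).round(2)
def bar(a): a=np.radians(a);return H-.188*np.cos(a)*X+.188*np.sin(a)*Z
E
python3 - <<'E'
from h import *
o=r.get_obs();print(R.from_rotvec(o['orientation']).as_matrix().round(3))
print(bar(0),bar(41))
for f in(1,-1):
  for d in (60,):
    M=ori(d,f)
    print(f,d,rel(o,bar(0)-.12*M[:,0],M), bar(0)-.12*M[:,0]); print(rel(o,[.42,-.33,.25],M))
E
```

```text
[[-0.001  0.357 -0.934]
 [ 0.001 -0.934 -0.357]
 [-1.    -0.002  0.   ]]
[0.50560837 0.03053892 0.082     ] [0.55132845 0.02451976 0.2053391 ]
1 60 (array([ 0.0453, -0.5511, -0.4305]), array([-12.03,   3.21,   5.42])) [0.44612167 0.0383705  0.18592305]
(array([-0.0193, -0.2164, -0.2746]), array([-12.03,   3.21,   5.42]))
-1 60 (array([ 0.0453, -0.5511, -0.4305]), array([23.04,  6.2 , -3.67])) [0.44612167 0.0383705  0.18592305]
(array([-0.0193, -0.2164, -0.2746]), array([23.04,  6.2 , -3.67]))
```

Call:
carry_out(targets=[0.085,-0.003,-0.03,-0.045,-1,0.25,0.45,0.085,-0.006,-0.06,-0.09,-2,0.5,0.9,0.085,-0.01,-0.1,-0.14,-3,0.8,1.3,0.085,-0.013,-0.14,-0.19,-4,1.1,1.8,0.085,-0.016,-0.18,-0.235,-5,1.35,2.2,0.085,-0.019,-0.22,-0.275,-6,1.6,2.7,0.085,-0.015,-0.27,-0.305,-7,1.9,3.2,0.085,-0.01,-0.32,-0.335,-8,2.1,3.6,0.085,-0.005,-0.37,-0.365,-9,2.4,4.1,0.085,0,-0.42,-0.39,-10,2.7,4.5,0.085,0.005,-0.47,-0.415,-11,2.9,4.9,0.085,0.01,-0.52,-0.43,-12,3.2,5.4])

```text
clock: 1.6
tcp_pos: [0.4571, 0.0115, 0.2215]
orientation: [1.478, 0.73, -0.914]
contact_force: [1.1, -0.5, -0.3]
grip_width: 0.085
```

```bash
python3 - <<'E'
from h import *
o=r.get_obs();print(o['clock'],o['tcp_pos'],o['joints'].round(2),o['contact_force'],R.from_rotvec(o['orientation']).as_matrix().round(3))
for d in(60,45,30):
  M=ori(d);print(d,rel(o,bar(0)-.12*M[:,0],M))
ci=r.camera_info('wrist');im=r.grab_frame('wrist');cv2.imwrite('pics/w1.png',im);print(ci)
E
```

```text
1.6 [0.45708548 0.01153034 0.22153162] [ 0.51 -0.07 -0.76  2.38  0.42  0.35 -0.76] [ 1.05844172 -0.4852705  -0.28895999] [[ 0.496  0.859 -0.129]
 [-0.064 -0.112 -0.992]
 [-0.866  0.5   -0.001]]
60 (array([ 0.0237, -0.0302, -0.0252]), array([ 0.01, -0.02, -0.  ]))
45 (array([ 0.0278, -0.0613, -0.0252]), array([ 0.01, -0.02,  3.  ]))
30 (array([ 0.0397, -0.0902, -0.0252]), array([ 0.  , -0.02,  6.  ]))
{'fx': 334.9247124769812, 'fy': 334.9247124769812, 'cx': 331.04301960577857, 'cy': 241.34622324813446, 'xyz': array([0.39694734, 0.10105973, 0.34581663]), 'orientation': array([-0.34957629, -0.49890735, -0.21063445])}
```

View pics/w1.png

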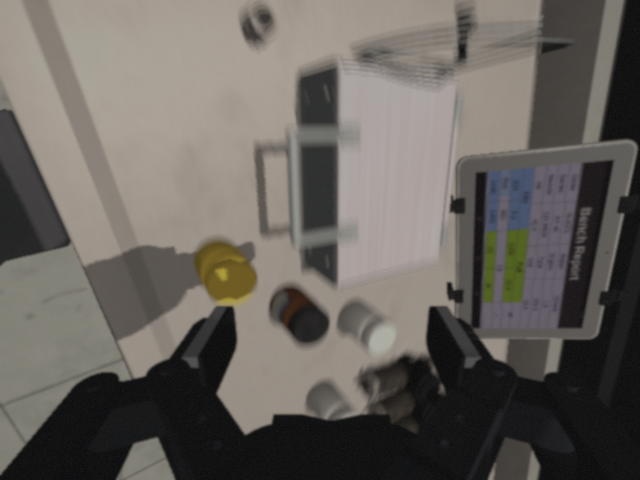

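The wrist view, blurred by motion, shows the bar at about (293,188) with the flap to its right. I'll move to a standoff close by and take a still look.

```bash
python3 - <<'E'
from h import *
o=r.get_obs();M=ori(65);print(rel(o,bar(0)-.06*M[:,0],M))
E
```

```text
(array([ 0.0843, -0.0225, -0.0195]), array([ 0.11, -0.07, -1.01]))
```

Call:
carry_out(targets=[0.034,0.015,-0.005,-0.004,0,0,-0.2,0.034,0.035,-0.01,-0.01,0,0,-0.5,0.034,0.055,-0.015,-0.014,0,0,-0.8,0.034,0.072,-0.02,-0.018,0.1,-0.05,-1,0.034,0.084,-0.0225,-0.0195,0.1,-0.07,-1,0.034,0.084,-0.0225,-0.0195,0.1,-0.07,-1,0.034,0.084,-0.0225,-0.0195,0.1,-0.07,-1])

```text
clock: 2.52
tcp_pos: [0.4802, 0.0337, 0.1369]
orientation: [1.454, 0.797, -0.98]
contact_force: [0.2, 0.6, -0.3]
grip_width: 0.0341
```

```bash
python3 - <<'E'
from h import *
o=r.get_obs();print(o['clock'],o['tcp_pos'],o['joints'].round(2),o['contact_force'],o['qvel'].round(3),o['grip_width'])
M=ori(65);print(rel(o,bar(0)-.06*M[:,0],M))
ci=r.camera_info('wrist');im=r.grab_frame('wrist');cv2.imwrite('pics/w2.png',im)
np.save('w2.npy',np.r_[ci['xyz'],ci['orientation']])
print('predicted bar ends',proj(ci,np.array([bar(0)+.045*Y,bar(0)-.045*Y])),'hinge ptr',proj(ci,np.array([H+.118*Y,H+.118*Y-.143*(np.cos(.72)*X-np.sin(.72)*Z)])))
E
```

```text
2.525 [0.48017902 0.03366007 0.13687171] [ 0.39  0.21 -0.77  2.36  1.02  0.4  -1.38] [ 0.17347451  0.62045851 -0.29671685] [ 0.005 -0.009 -0.006 -0.003  0.007 -0.001 -0.01 ] 0.0340533720213206
(array([ 0.0006,  0.    , -0.0002]), array([ 0.01,  0.01, -0.01]))
predicted bar ends [[330.14748461 190.67731612]
 [330.12856903 319.3700444 ]] hinge ptr [[552.41143427  77.81299948]
 [614.73390262  30.22375293]]
```

View pics/w2.png

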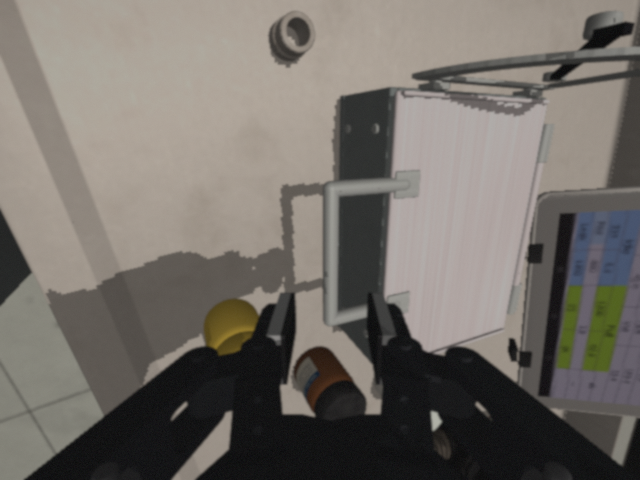

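The bar shows at x≈331, rows 188–320, against a prediction of x=330, rows 191–319, so it is centred between the fingers. The pointer runs (548,78)–(632,30). I'll advance in line, then close gently.

Call:
carry_out(targets=[0.034,0.015,0,0,0,0,0,0.034,0.032,0,0,0,0,0,0.034,0.05,0,0,0,0,0,0.034,0.066,0,0,0,0,0,0.034,0.077,0,0,0,0,0,0.034,0.077,0,0,0,0,0,0.034,0.077,0,0,0,0,0], squeeze=25)

```text
clock: 3.45
tcp_pos: [0.5129, 0.0292, 0.0681]
orientation: [1.455, 0.796, -0.979]
contact_force: [-0.3, 0.2, 0.9]
grip_width: 0.034
```

```bash
python3 - <<'E'
from h import *
o=r.get_obs();print(o['clock'],o['tcp_pos'],o['joints'].round(2),o['contact_force'],o['grip_width'])
M=ori(65);print(rel(o,bar(0)+.018*M[:,0],M))
ci=r.camera_info('wrist');im=r.grab_frame('wrist');cv2.imwrite('pics/w3.png',im)
print(proj(ci,np.array([bar(0)+.045*Y,bar(0)-.045*Y])))
E
```

```text
3.45 [0.51285358 0.02919885 0.06808304] [ 0.27  0.41 -0.64  2.35  1.51  0.41 -1.82] [-0.34826679  0.16540096  0.89994428] 0.0340051108672683
(array([ 0.0023, -0.0008, -0.0004]), array([ 0.01,  0.01, -0.03]))
[[328.04626787 224.21850747]
 [328.47314274 404.77559667]]
```

View pics/w3.png

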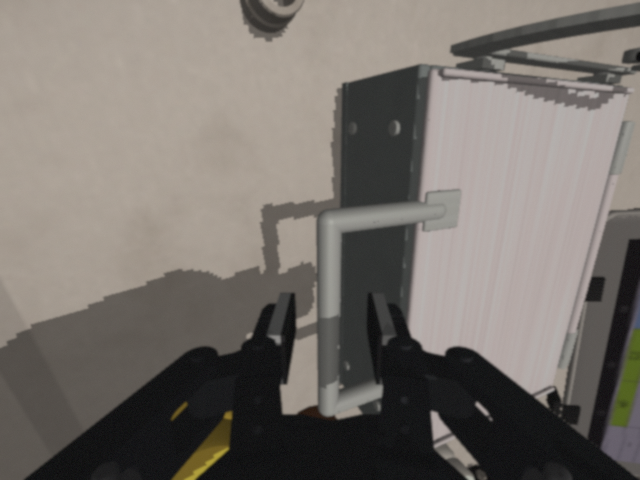

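The bar sits midway between the pads (column 331 between 292 and 370), clear of both. Closing.

Call:
carry_out(targets=[0.02,0.001,0,0,0,0,0,0.012,0.001,0,0,0,0,0,0.006,0.001,0,0,0,0,0,0.004,0.001,0,0,0,0,0,0.004,0.001,0,0,0,0,0], squeeze=25)

```text
clock: 4.12
tcp_pos: [0.5121, 0.0292, 0.0669]
orientation: [1.454, 0.797, -0.98]
contact_force: [-5.8, 0.1, 2.8]
grip_width: 0.009
```

```bash
python3 - <<'E'
from h import *
o=r.get_obs();print(o['clock'],o['tcp_pos'],o['contact_force'],o['grip_width'])
R0=R.from_rotvec(o['orientation'])
a0=0
for a in range(2,43,2): print(a,R0.inv().apply(bar(a)-bar(0)).round(4))
# pointer from w2
w=np.load('w2.npy');ci=dict(r.camera_info('wrist'));ci['xyz']=w[:3];ci['orientation']=w[3:]
q=[onplane(ci,*p,H+.118*Y,Y)-H for p in((548,78),(632,30))]
for v in q:print(v@X,v[2],np.degrees(np.arctan2(v[2],-v@X)))
E
```

```text
4.125 [0.51208379 0.02921892 0.06686658] [-5.81197143  0.11657811  2.84892285] 0.009019722386746039
2 [-0.0059  0.0029  0.    ]
4 [-0.0117  0.006   0.    ]
6 [-0.0174  0.0093  0.    ]
8 [-0.0229  0.0127  0.    ]
10 [-0.0284  0.0164  0.    ]
12 [-0.0337  0.0203  0.    ]
14 [-0.0388  0.0243  0.0001]
16 [-0.0438  0.0286  0.0001]
18 [-0.0487  0.033   0.0001]
20 [-0.0534  0.0375  0.0001]
22 [-0.058   0.0423  0.0001]
24 [-0.0624  0.0471  0.0001]
26 [-0.0666  0.0522  0.0001]
28 [-0.0706  0.0573  0.0001]
30 [-0.0745  0.0627  0.0001]
32 [-0.0781  0.0681  0.0001]
34 [-0.0816  0.0737  0.0001]
36 [-0.0849  0.0794  0.0001]
38 [-0.0879  0.0852  0.0002]
40 [-0.0908  0.0911  0.0002]
42 [-0.0935  0.0971  0.0002]
-0.0020602685117667623 -0.002096345066885455 -45.49727558439895
-0.10172317597708495 0.09738258652514521 43.75112570431796
```

The bar is held at 9 mm width. I'll raise the flap slowly along its arc at about 8°/s, keeping the tool's orientation fixed.

Call:
carry_out(targets=[0.004,-0.001,0.0005,0,0,0,0,0.004,-0.0025,0.0012,0,0,0,0,0.004,-0.0047,0.0023,0,0,0,0,0.004,-0.0074,0.0037,0,0,0,0,0.004,-0.0103,0.0052,0,0,0,0,0.004,-0.0132,0.0068,0,0,0,0,0.004,-0.016,0.0084,0,0,0,0,0.004,-0.0188,0.0101,0,0,0,0,0.004,-0.0215,0.0118,0,0,0,0,0.004,-0.0242,0.0136,0,0,0,0,0.004,-0.0267,0.0153,0,0,0,0,0.004,-0.0284,0.0164,0,0,0,0])

```text
clock: 5.62
tcp_pos: [0.5145, 0.0289, 0.0995]
orientation: [1.454, 0.797, -0.981]
contact_force: [-4.3, 0.7, -1.2]
grip_width: 0.0089
```

```bash
cat > st.py <<'E'
from h import *
import sys
o=r.get_obs();R0=R.from_rotvec(o['orientation'])
c=o['tcp_pos']-.018*R0.as_matrix()[:,0];v=c-H
a=np.degrees(np.arctan2(v[2],-v@X));print(o['clock'],'bar angle',a,'rad',np.hypot(v[2],v@X),'y',v@Y,'F',o['contact_force'].round(1),'w',o['grip_width'],'j',o['joints'].round(2),'qv',abs(o['qvel']).max())
for k in range(1,15): print(k,R0.inv().apply(bar(a+k)-bar(a)).round(4))
E
python3 st.py
```

```text
5.625 bar angle 10.271691005160754 rad 0.18965487296400982 y -0.000490204732044234 F [-4.3  0.7 -1.2] w 0.0088527921574077 j [ 0.3   0.34 -0.66  2.33  1.27  0.4  -1.59] qv 0.11400929686315497
1 [-0.0027  0.0019  0.    ]
2 [-0.0053  0.0039  0.    ]
3 [-0.0079  0.0059  0.    ]
4 [-0.0104  0.008   0.    ]
5 [-0.013   0.0101  0.    ]
6 [-0.0154  0.0122  0.    ]
7 [-0.0179  0.0144  0.    ]
8 [-0.0203  0.0166  0.    ]
9 [-0.0227  0.0189  0.    ]
10 [-0.025   0.0212  0.    ]
11 [-0.0273  0.0236  0.    ]
12 [-0.0295  0.026   0.0001]
13 [-0.0317  0.0284  0.0001]
14 [-0.0339  0.0309  0.0001]
```

Call:
carry_out(targets=[0.004,-0.002,0.0014,0,0,0,0,0.004,-0.0045,0.0033,0,0,0,0,0.004,-0.0071,0.0053,0,0,0,0,0.004,-0.0096,0.0074,0,0,0,0,0.004,-0.0122,0.0095,0,0,0,0,0.004,-0.0147,0.0116,0,0,0,0,0.004,-0.0172,0.0138,0,0,0,0,0.004,-0.0196,0.016,0,0,0,0,0.004,-0.022,0.0182,0,0,0,0,0.004,-0.0243,0.0205,0,0,0,0,0.004,-0.0266,0.0229,0,0,0,0,0.004,-0.0284,0.0248,0,0,0,0])

```text
clock: 7.12
tcp_pos: [0.5237, 0.0276, 0.1354]
orientation: [1.452, 0.798, -0.982]
contact_force: [-8.9, 0.8, 0.9]
grip_width: 0.009
```

```bash
python3 st.py
```

```text
7.125 bar angle 21.462532005977216 rad 0.1905182432248369 y -0.0005735605306952875 F [-8.9  0.8  0.9] w 0.009023235696497572 j [ 0.38  0.28 -0.74  2.28  1.03  0.43 -1.33] qv 0.12652401094930515
1 [-0.0022  0.0024  0.    ]
2 [-0.0044  0.0048  0.    ]
3 [-0.0066  0.0073  0.    ]
4 [-0.0087  0.0098  0.    ]
5 [-0.0108  0.0124  0.    ]
6 [-0.0128  0.0149  0.    ]
7 [-0.0148  0.0176  0.0001]
8 [-0.0167  0.0202  0.0001]
9 [-0.0186  0.0229  0.0001]
10 [-0.0204  0.0256  0.0001]
11 [-0.0222  0.0284  0.0001]
12 [-0.024   0.0311  0.0001]
13 [-0.0257  0.034   0.0001]
14 [-0.0273  0.0368  0.0001]
```

Call:
carry_out(targets=[0.004,-0.0017,0.0016,0,0,0,0,0.004,-0.0039,0.0039,0,0,0,0,0.004,-0.0061,0.0063,0,0,0,0,0.004,-0.0083,0.0087,0,0,0,0,0.004,-0.0104,0.0112,0,0,0,0,0.004,-0.0125,0.0137,0,0,0,0,0.004,-0.0145,0.0162,0,0,0,0,0.004,-0.0165,0.0188,0,0,0,0,0.004,-0.0184,0.0214,0,0,0,0,0.004,-0.0203,0.0241,0,0,0,0,0.004,-0.0221,0.0268,0,0,0,0,0.004,-0.0235,0.0288,0,0,0,0])

```text
clock: 8.62
tcp_pos: [0.5394, 0.0254, 0.1689]
orientation: [1.452, 0.798, -0.983]
contact_force: [-6.5, 1.0, 1.9]
grip_width: 0.0092
```

```bash
python3 st.py
```

```text
8.625 bar angle 32.61169022547159 rad 0.19160410947623263 y -0.0006856051821522136 F [-6.5  1.   1.9] w 0.009155898276317201 j [ 0.47  0.25 -0.81  2.22  0.85  0.48 -1.13] qv 0.08926850385531569
1 [-0.0017  0.0028  0.    ]
2 [-0.0034  0.0056  0.    ]
3 [-0.0051  0.0084  0.    ]
4 [-0.0067  0.0113  0.    ]
5 [-0.0082  0.0142  0.    ]
6 [-0.0097  0.0171  0.0001]
7 [-0.0111  0.0201  0.0001]
8 [-0.0125  0.0231  0.0001]
9 [-0.0138  0.0261  0.0001]
10 [-0.0151  0.0291  0.0001]
11 [-0.0163  0.0321  0.0001]
12 [-0.0175  0.0352  0.0001]
13 [-0.0186  0.0383  0.0001]
14 [-0.0197  0.0414  0.0001]
```

Call:
carry_out(targets=[0.004,-0.0013,0.0021,0,0,0,0,0.004,-0.003,0.0048,0,0,0,0,0.004,-0.0047,0.0076,0,0,0,0,0.004,-0.0063,0.0104,0,0,0,0,0.004,-0.0079,0.0132,0,0,0,0,0.004,-0.0092,0.0158,0,0,0,0,0.004,-0.0102,0.0178,0,0,0,0,0.004,-0.0108,0.0191,0,0,0,0,0.004,-0.0111,0.0197,0,0,0,0,0.004,-0.0111,0.0197,0,0,0,0])

```text
clock: 9.88
tcp_pos: [0.5527, 0.0235, 0.1877]
orientation: [1.452, 0.798, -0.983]
contact_force: [-6.4, 0.6, 2.3]
grip_width: 0.0088
```

```bash
python3 st.py|head -1; python3 - <<'E'
from h import *
s=r.grab_frame('side');t=r.grab_frame('top');cv2.imwrite('pics/s4.png',s);cv2.imwrite('pics/t4.png',t)
b=cv2.resize(s[100:225,285:435],(720,600),interpolation=cv2.INTER_CUBIC)
a=cv2.resize(t[130:255,220:370],(720,600),interpolation=cv2.INTER_CUBIC)
cv2.imwrite('pics/s4c.png',b)
cv2.imwrite('pics/t4c.png',a)
E
```

```text
9.875 bar angle 39.492000248530545 rad 0.19179881826946996 y -0.000770219598190778 F [-6.4  0.6  2.3] w 0.008794546619216012 j [ 0.5   0.25 -0.84  2.17  0.78  0.52 -1.04] qv 0.003146764939746644
```

View pics/s4c.png

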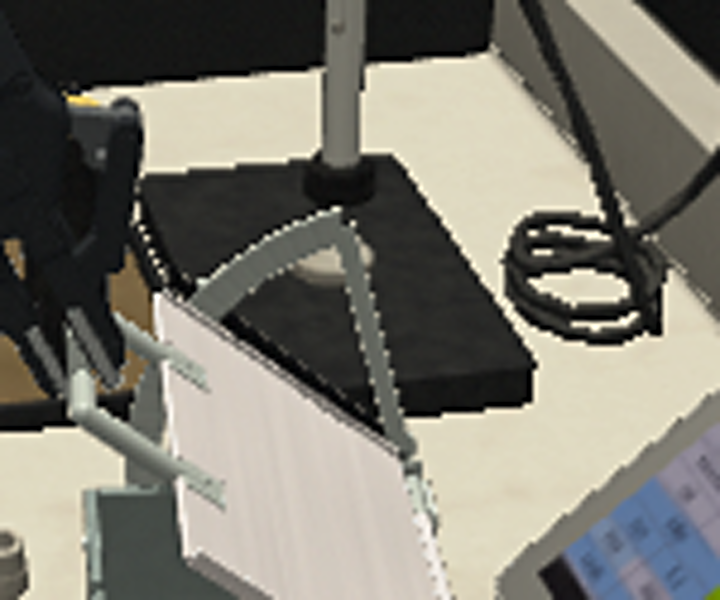

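View pics/t4c.png

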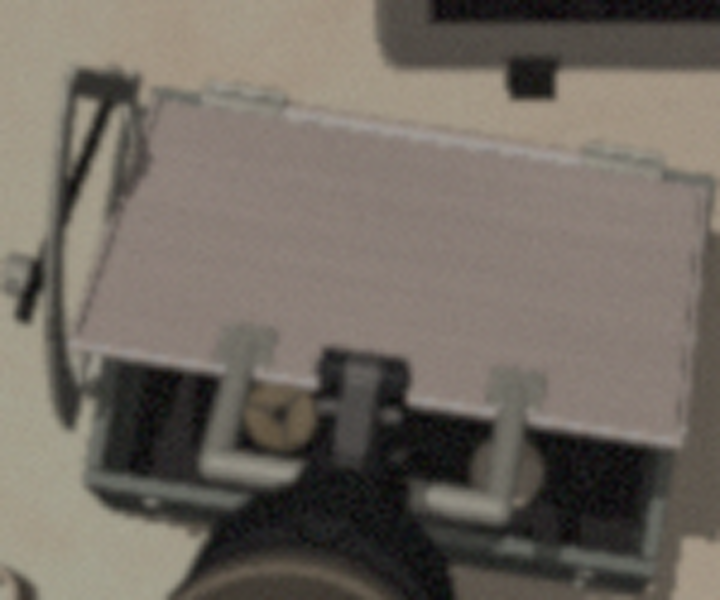

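The side crop shows the flap's front-left corner at (160,295) and its hinge end at about (403,458), with the pointer dark just above that edge. The top crop shows the pointer tip at (25,315), the flap corner at (76,345), and both discs uncovered and in place. I'll enlarge the pointer regions to compare.

```bash
python3 - <<'E'
from h import *
k=6
def c(f,x,y,w,h):
    i=cv2.imread(f)[y:y+h,x:x+w].astype(float);i=np.clip(255*(i/255)**.5,0,255).astype(np.uint8)
    return cv2.resize(i,(w*k,h*k),interpolation=cv2.INTER_CUBIC)
a=np.hstack([c('pics/s0.png' if 0 else 'pics/side0.png',308,148,66,50),c('pics/s4.png',308,148,66,50)])
b=np.hstack([c('pics/top0.png',216,140,66,50),c('pics/t4.png',216,157,66,50)])
cv2.imwrite('pics/c5.png',np.vstack([a,b]))
E
```

```text
(no output)
```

View pics/c5.png

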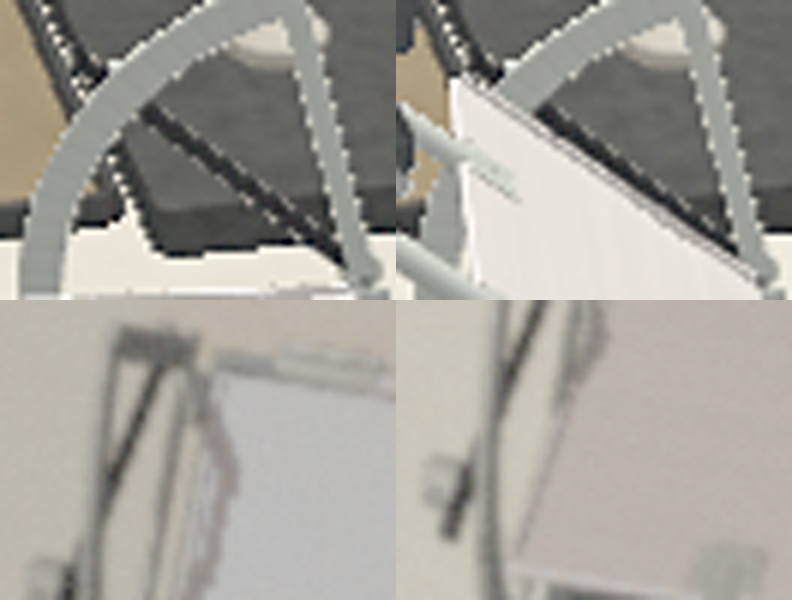

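Pointer: side-view centreline from panel (150,112) to (335,250), and its tip in the top view at full px (225,196.7). Flap corner: side full px (318,161), top (235.8,200.7).

```bash
cat > ang.py <<'E'
from h import *
ct,cs=r.camera_info('top'),r.camera_info('side')
def pl(y,p): return np.array(H+y*Y)
def an(ci,px,y,z=0): # angle of line through px's on the plane at box y
    q=[onplane(ci,*p,H+y*Y,Y)-H for p in px]; q=np.array([[v@X,v[2]] for v in q])
    d=q[0]-q[-1]
    return 'line %.2f'%np.degrees(np.arctan2(d[1],-d[0])),'pts',[(round(float(np.hypot(*v)),4),round(float(np.degrees(np.arctan2(v[1],-v[0])-np.arcsin(z/np.hypot(*v)))),2)) for v in q]
P=lambda x,y,x0,y0,k=6:(x0+(x+.5)/k-.5,y0+(y+.5)/k-.5)
E
python3 - <<'E'
from ang import *
print('ptr side',an(cs,[P(x,y,308,148) for x,y in((90,67),(150,112),(240,179),(335,250))],.118))
print('flap side',an(cs,[P(x,y,308,148) for x,y in((60,80),(150,138),(300,234),(350,267))],.102,.002))
print('ptr top',an(ct,[P(54,238,216,157),P(110,190,216,140),P(160,70,216,140)],.118))
print('flap top',an(ct,[P(119,262,216,157),P(160,155,216,157)],.102,.002))
h=(H+.118*Y)
# predicted pixels for given angle
for a in (38,40,42,44,46):
  q=np.radians(a);u=-np.cos(q)*X+np.sin(q)*Z;n=np.sin(q)*X+np.cos(q)*Z
  print(a,'tip side/top',proj(cs,h+.143*u),proj(ct,h+.143*u),'corner',proj(cs,H+.102*Y+.145*u+.002*n),proj(ct,H+.102*Y+.145*u+.002*n))
E
```

```text
ptr side ('line 41.12', 'pts', [(0.1319, 41.92), (0.1041, 42.1), (0.0613, 42.84), (0.0143, 48.46)])
flap side ('line 37.43', 'pts', [(0.1429, 39.16), (0.1041, 39.82), (0.0371, 44.53), (0.0144, 55.45)])
ptr top ('line 41.62', 'pts', [(0.1397, 40.97), (0.0737, 42.36), (0.0081, 30.27)])
flap top ('line 43.77', 'pts', [(0.1344, 36.13), (0.0832, 31.38)])
38 tip side/top [315.58827267 159.0625612 ] [224.14865798 201.12857301] corner [315.87195288 161.39777942] [233.91695358 202.56723801]
40 tip side/top [317.07442902 157.30570201] [224.1073593  198.71006884] corner [317.4287835  159.61341754] [233.92405881 200.08410533]
42 tip side/top [318.63214185 155.58801183] [224.09189202 196.20344231] corner [319.05868217 157.87003614] [233.95636617 197.51210973]
44 tip side/top [320.25960477 153.91221911] [224.10257865 193.61186848] corner [320.7597384  156.17043266] [234.01411122 194.85455949]
46 tip side/top [321.95487152 152.2810127 ] [224.13969075 190.93877496] corner [322.52989652 154.51736208] [234.09747764 192.11502175]
```

Flap is about 39.5° and the pointer about 41.9°. I'll raise it a further 2.4°, then fit the edges by code.

Call:
carry_out(targets=[0.004,-0.0003,0.0006,0,0,0,0,0.004,-0.0009,0.0019,0,0,0,0,0.004,-0.0017,0.0036,0,0,0,0,0.004,-0.0025,0.0053,0,0,0,0,0.004,-0.003,0.0066,0,0,0,0,0.004,-0.0033,0.0072,0,0,0,0,0.004,-0.0033,0.0072,0,0,0,0,0.004,-0.0033,0.0072,0,0,0,0])

```text
clock: 10.98
tcp_pos: [0.558, 0.0228, 0.1939]
orientation: [1.452, 0.797, -0.983]
contact_force: [-4.5, -0.2, 2.4]
grip_width: 0.009
```

```bash
python3 st.py|head -1; python3 - <<'E'
from ang import *
s=r.grab_frame('side');t=r.grab_frame('top');cv2.imwrite('pics/s6.png',s);cv2.imwrite('pics/t6.png',t)
G=lambda f:cv2.cvtColor(cv2.imread(f),cv2.COLOR_BGR2GRAY).astype(float)
def fit(P): 
    P=np.array(P);k=np.ones(len(P),bool)
    for _ in range(4):
        c=np.polyfit(P[k,0],P[k,1],1);e=P[:,1]-np.polyval(c,P[:,0]);k=abs(e)<max(.35,1.5*e[k].std())
    return c,k.sum(),e[k].std()
# pointer in the first side picture: darkest ridge per column on the base, intensity-weighted
g=G('pics/side0.png');pts=[]
for u in range(333,362):
    v0=157.7-.4+ (u-322.6)*.746+ .7; vs=np.arange(int(v0)-4,int(v0)+6); w=np.clip(38-g[vs,u],0,None)
    if w.sum()>0: pts.append((u,(w*vs).sum()/w.sum()))
cp,n,e=fit(pts);print('ptr',cp,n,e)
print(g[160:185,340].astype(int))
for f,lo,hi in(('pics/s4.png',322,362),('pics/s6.png',324,364)):
    g=G(f);pts=[]
    for u in range(lo,hi):
        col=g[140:200,u];v=np.arange(140,200)
        i=[j for j in range(1,60) if col[j]>190 and col[j-1]<=190 and (col[j:j+6]>180).all()]
        if i: j=i[0];pts.append((u,v[j-1]+(130-col[j-1])/(col[j]-col[j-1]) if col[j-1]<130 else v[j-1]))
    c,n,e=fit(pts);print(f,c,n,e,'flap',an(cs,[(u,np.polyval(c,u)) for u in(322,340,355)],.102,.002))
print('ptr',an(cs,[(u,np.polyval(cp,u)) for u in(325,340,355)],.118))
h=cv2.resize(s[148:198,308:374],(660,500),interpolation=cv2.INTER_CUBIC)
cv2.imwrite('pics/c6.png',np.clip(255*(h/255.)**.5,0,255).astype(np.uint8))
E
```

```text
10.975 bar angle 41.95627632290748 rad 0.19181908473497453 y -0.0008190336746764697 F [-4.5 -0.2  2.4] w 0.00898478134821623 j [ 0.51  0.25 -0.84  2.15  0.76  0.53 -1.01] qv 0.0020379160086413783
ptr [  0.73284085 -77.14082745] 18 0.20124885431346665
[36 34 35 36 41 41 39 41 43 44 70 21 10 10 64 42 39 40 40 42 43 43 31 18
 21]
pics/s4.png [  0.68995821 -58.29792227] 34 0.2005922392512274 flap ('line 39.22', 'pts', [(0.1314, 39.23), (0.083, 39.24), (0.0411, 39.25)])
pics/s6.png [  0.75707661 -83.13581092] 30 0.1812889273704513 flap ('line 41.59', 'pts', [(0.1362, 41.64), (0.0862, 41.67), (0.0429, 41.75)])
ptr ('line 40.63', 'pts', [(0.1245, 41.58), (0.0827, 42.06), (0.0394, 43.64)])
```

View pics/c6.png

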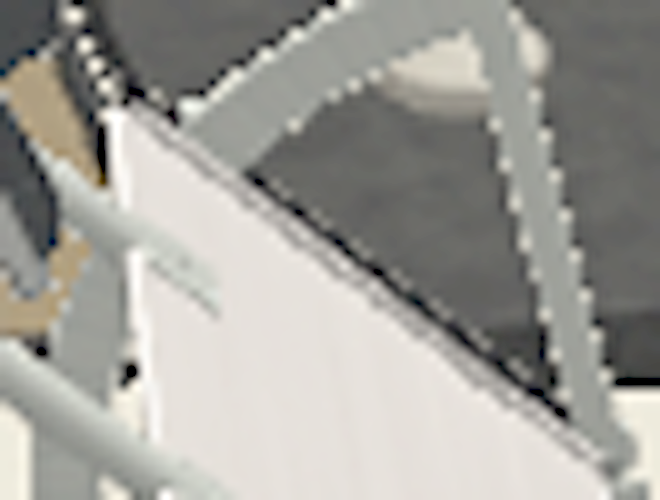

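The flap edge now lies right along the pointer, fully visible as a thin dark strip of even taper. Side-view fits give flap 41.6°, pointer 40.6–42°. One refit of the pointer in both views will settle it.

```bash
python3 - <<'E'
from ang import *
from scipy.ndimage import map_coordinates as mc
from scipy.stats import theilslopes
G=lambda f:cv2.cvtColor(cv2.imread(f),cv2.COLOR_BGR2GRAY).astype(float)
def ridge(g,p,q,n=40,W=4):
    p,q=np.array(p),np.array(q);d=(q-p)/np.linalg.norm(q-p);m=np.array([-d[1],d[0]]);o=np.linspace(-W,W,81);out=[]
    for s in np.linspace(0,1,n):
        c=p+s*(q-p);pr=mc(g,[c[1]+o*m[1],c[0]+o*m[0]],order=1);b=np.median(pr);th=(pr.min()+b)/2
        w=pr<th; 
        i=pr.argmin();a=i
        while a>0 and w[a-1]:a-=1
        z=i
        while z<80 and w[z+1]:z+=1
        out.append((s*np.linalg.norm(q-p),o[a:z+1].mean(),o[z]-o[a]))
    out=np.array(out);k,b,lo,hi=theilslopes(out[:,1],out[:,0]);L=np.linalg.norm(q-p)
    print('width',np.median(out[:,2]).round(2),'slope ci',lo.round(4),hi.round(4))
    return [p+b*m,q+(b+k*L)*m]
g=G('pics/side0.png')
print('ptr side',an(cs,ridge(g,P(165,123,308,148),P(270,201,308,148)),.118))
print('ptr side long',an(cs,ridge(g,P(155,116,308,148),P(325,243,308,148)),.118))
gt=(G('pics/top0.png')+G('pics/t4.png')+G('pics/t6.png'))/3
A=ridge(gt,P(155,85,216,140),P(115,180,216,140),25,3);B=ridge(gt,P(70,195,216,157),P(56,230,216,157),12,3)
print('ptr top',an(ct,[B[1],B[0],A[1],A[0]],.118))
g6=G('pics/t6.png')
for f in('t4','t6'): # flap front edge in top view: strongest step per column
    g=cv2.GaussianBlur(G(f'pics/{f}.png'),(3,3),0);pts=[]
    for u in list(range(250,262))+list(range(345,355)):
        col=g[180:235,u];dv=np.diff(col);j=dv.argmin();pts.append((u,180.5+j))
    k,b,_,_=theilslopes(*np.array(pts).T[::-1]);v=k*238+b
    for a in range(38,46): 
        q=np.radians(a);u_=-np.cos(q)*X+np.sin(q)*Z;n=np.sin(q)*X+np.cos(q)*Z
        e=proj(ct,H+.145*u_-.002*n+np.array([[.095],[-.095]])*Y); print(f,a,(e[:,1]-(k*e[:,0]+b)).round(2),end=';')
    print()
E
```

```text
width 2.2 slope ci -0.016 0.0089
ptr side ('line 40.82', 'pts', [(0.097, 41.71), (0.0466, 42.67)])
width 2.1 slope ci -0.0064 0.0158
ptr side long ('line 41.25', 'pts', [(0.1016, 41.87), (0.0191, 44.59)])
width 1.8 slope ci -0.0095 0.0087
width 1.88 slope ci -0.1051 0.0
ptr top ('line 42.17', 'pts', [(0.1396, 42.12), (0.1261, 42.97), (0.0704, 43.53), (0.0181, 41.74)])
t4 38 [1.76 0.79];t4 39 [ 0.57 -0.4 ];t4 40 [-0.65 -1.62];t4 41 [-1.89 -2.87];t4 42 [-3.15 -4.13];t4 43 [-4.44 -5.42];t4 44 [-5.75 -6.73];t4 45 [-7.08 -8.07];
t6 38 [5.23 4.43];t6 39 [4.04 3.23];t6 40 [2.82 2.02];t6 41 [1.58 0.77];t6 42 [ 0.32 -0.49];t6 43 [-0.97 -1.78];t6 44 [-2.28 -3.09];t6 45 [-3.61 -4.43];
```

Flap 41.6–42.0° (side, top and arm), pointer 40.8–42.2°: they agree within the measuring scatter. Handing in while still holding.

```bash
python3 st.py|head -1; python3 -c "
from bench import r
print(r.hand_in())"
```

```text
11.075 bar angle 41.925401641889295 rad 0.19182853125850088 y -0.0007981874506161481 F [-4.6  0.5  1.4] w 0.008579887859768863 j [ 0.51  0.25 -0.84  2.15  0.76  0.53 -1.01] qv 0.0014657471047928817
the job is handed in; nothing more can be done
None
```

I took the loop handle with a 25 N grip and raised the flap at about 8°/s, with brief slow-downs between moves, to roughly 42°. I handed it in at 11.1 s with the fingers still holding it.

- **Flap angle:** the last checks gave 41.6° from the side view, about 41.9° from the top view and 41.9° from the arm pose.
- **Pointer angle:** the side view gave 40.8–41.9° and the top view about 42.2°, so the two views disagree by up to 1.4°. A rough single-point reading from the wrist camera gave 43.8°; I set it aside. Flap and pointer should agree to within about 1°.
- **Forces:** every reading at the wrist was below 10 N.
- **Other objects:** both discs were visible in place with the flap at about 39.5°. The arm stayed clear of the pointer, and its tip matched the earlier estimate in the top view. I did not measure the discs, jar or nut again at the end.
- **Unexplained:** the grasp point's distance from the hinge read about 192 mm at the end, against 188 mm nominal. That suggests a few millimetres of error in my hinge position or grasp depth.

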